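# Seat the porcelain panel in the corner stop

## Robot

A 6-joint arm with a two-finger parallel gripper is mounted at the origin on the work surface. World frame = base frame: x ahead of the robot, y to its left, z up, the work surface at z = 0. Lengths are in m, angles in rad, forces in N, time in s.
With the tool pointing down it reaches from about 0.3 to 0.825 m from the base axis. Payload 5.4 kg.
Tool frame: the origin (TCP) lies between the finger pads; the fingertips stand 25 mm ahead of it and the grasp point (between the pads) lies 6 mm ahead of it; z points along the fingers, y is the line along which they close (so a half turn about z gives the same grasp; the last joint's range is limited). The gripper opens to 92 mm and grips with 3 to 60 N. Pads are 20 mm wide; open, the fingers measure 128 mm over their backs; the gripper's body (75 mm by 189 mm) begins 69 mm behind the grasp point.
Start: joints at [1.003, 0.158, 1.597, -0, 1.386, -0.21], TCP at [0.201, 0.539, 0.24] pointing down, gripper open.
Joint ranges: [-2.91, 2.91], [-0.94, 2.29], [0.18, 2.7], [-1.29, 4.43], [0.17, 2.64], [-3, 3]. Speed limits (rad/s): [2.57, 2.57, 3.14, 3.14, 3.14, 3.14].

## Interface

Orientations are given as a unit quaternion [w, x, y, z].
In Python, from rig import telemetry, snapshot, manip gives the robot as it stands.
- The arm moves only by the shell command python3 -m pendant 'ROWS' [OPENING]. ROWS is JSON, a list of rows, each an object with "delta_pos": the shift along the tool's x, y, z in cm, a list of three; "rotation": the turn, a rotation vector about the tool's x, y, z in rad, a list of three. In form: [{"delta_pos": [tx, ty, tz], "rotation": [wx, wy, wz]}, ...]. A call has 1 to 8 rows; each row shifts and turns the commanded pose from where the row before left it, along the tool's axes as they then stand; what a row does not reach is not made up. A row lasts 1/12 s, in which the tool goes at most 41.7 mm and 7.16 degrees, less where a joint would pass 70% of its speed; a pose out of reach is approached as far as the arm can. A call is refused whole if a number of a shift passes 4.17 or a number of a turn 0.125, either way. A call with a gripper value outside its range is refused whole. OPENING is the opening, from 0 (shut) to 1 (fully open), set as the call begins (- or left out, the last holds). The fingers move at their own pace and stop on an object; the grip force is fixed at half the most. Time passes only in rows, so rows that do not move let the fingers close. It gives the time, the measured TCP pose, the force, the opening and the grip force at its end, in the units of the state.
- telemetry.observe(): the state, without advancing time (a new reading comes with each control period).
- snapshot(name): name is "side" or "top"; returns a dict with "image" (480x640x3 uint8, red, green, blue), "K" (3x3 intrinsics, pixels), "camera_from_world" (4x4, takes a point from world to camera coordinates). Camera axes: x right, y up, looking along -z (the intrinsics and any distortion apply to the point x, -y, -z); pixel columns grow to the right and rows downward; lengths in m; the calibration is good to about 2 mm. A picture is of the moment at which its call begins. There is no depth.
- manip.job_done(): hands the job in; it is judged then, once.
The state is a dict: "clock": time; "qpos": joint angles; "joint_vel": joint speeds; "tau": joint torques, N m; "eef_pos": TCP position; "tool_rot": TCP orientation; "ft_force": force on the tool from outside, world axes, zero at the start; "ft_torque": the same for the moment, N m; "grip_width": opening from 0.0 (shut) to 1.0 (fully open); "grasp_force": force on a finger pad.
Only numpy, scipy, OpenCV 4.12 (cv2) and the standard library are available. Lean on these libraries where they do the work, as an engineer would, in place of code of your own. Each camera call takes 0.05 s, during which the arm holds its last target. There are 200 camera calls.

## Task

Push the large rectangular porcelain panel along the desk with the fingertips until it sits squarely in the inside corner of the L-shaped wooden stop: one long side flush against the long batten and one short side flush against the short batten. Only slide it, never lift it or pick it up, and leave the cup, the jar and the small tile where they stand. Finish with the hand clear.

Things in the scene. Friction and masses are not known exactly. Their poses are not given: they have to be found in the camera images.
- panel: Large flat white porcelain panel with a thin gilt line on its top, loose: 110 mm (its x) by 150 mm (its y) by 14 mm thick, 0.4 to 0.65 kg, needs some 2 to 5 N to slide. Origin at the centre of its underside, z up. Half a turn makes no difference; it starts within 20 degrees of square with the stop, in front of both battens (+x and -y side of the stop's frame).
- corner_stop: Fixed L-shaped stop of two pale wooden battens, 24 mm wide, 18 mm high. Origin on the desk at the inside corner, z up. Long batten: inner face is the plane x = 0, facing +x, from y = 0 to -280 mm. Short batten: inner face is the plane y = 0, facing -y, from x = 0 to 130 mm.
- seat (a point): Point on the desk, in the stop's corner, where the panel's origin lies when it is seated: x = 55 mm, y = -75 mm in the stop's frame; the panel's axes are then parallel to the stop's. No visible mark.
- cup: Bystander: white porcelain cup without handle, 68 mm across the rim, 60 mm high, loose. Origin at the centre of its underside.
- small_tile: Bystander: small square white tile, 60 x 60 x 14 mm, with a gilt line, loose. Origin at the centre of its underside.
- paint_jar: Bystander: small glass jar with a white cap, 52 mm across, 55 mm high, loose. Origin at the centre of its underside.
Things that resemble listed ones, but are neither listed nor needed, are in the scene too. Of the things that look like the panel, the middle-sized one is meant.

How it is judged:
At the end, for the whole second after the job is handed in: The panel lies flat and at rest in the corner: centre within 4 mm of its seated place against each batten, square with the stop to within 0.03 rad (1.7 degrees) (x of panel in the frame of corner_stop between 0.051 and 0.059 m and y of panel in the frame of corner_stop between -0.079 and -0.071 m and angle between the x axis of panel and the x axis of corner_stop, either way round below 0.03 rad and height (world z) of panel below 0.003 m and angle between panel's own z axis and vertical below 0.03 rad and linear speed of panel below 0.01 m/s); the robot touches nothing.
It fails at once if the panel is lifted more than 6 mm off the desk or tipped (height (world z) of panel above 0.006 m or angle between panel's own z axis and vertical above 0.08 rad).
It fails at once if the cup is moved more than 15 mm (distance of cup from where it was at the start of the episode above 0.015 m).
It fails at once if the small tile is moved more than 15 mm (distance of small_tile from where it was at the start of the episode above 0.015 m).
It fails at once if the paint jar is moved more than 15 mm (distance of paint_jar from where it was at the start of the episode above 0.015 m).
It also fails if it takes over 67 s, if anything falls off the work surface, if the arm or the gripper's body presses on something with over 40 N, if the wrist force passes 120 N, or if a joint passes its speed limit or range.

## Working session

There is one attempt and no reset: what is moved stays moved. The work goes in short steps, Python scripts to look and compute and a shell command to move; the robot and the scene stay as the last step left them, time stands still between calls to the robot, and variables do not carry over. Pictures are saved under pics/ and viewed, at most 10 in all, crops included, and the job is handed in when it is done.

```bash
ls; mkdir -p pics; python3 - <<'E'
from rig import telemetry, snapshot
import cv2,numpy as np
for n in("top","side"):
    s=snapshot(n); cv2.imwrite(f"pics/{n}0.png",s["image"][:,:,::-1]); np.savez(f"{n}0.npz",**s); print({k:(v.tolist() if hasattr(v,'tolist') else v) for k,v in s.items() if k!="image"})
print(telemetry.observe())
E
```

```text
pics
{'K': [[434.7318847230224, 0.0, 323.7362011681508], [0.0, 434.7318847230224, 236.0528760753511], [0.0, 0.0, 1.0]], 'camera_from_world': [[-0.012764976883703679, -0.9991155647295671, 0.04006424441164812, -0.06339429461614374], [0.9965358923319878, -0.009418630729866963, 0.08262871588777645, -0.5323808878926478], [-0.0821782858135103, 0.04098021120360622, 0.9957747494441002, -0.753129784259426], [0.0, 0.0, 0.0, 1.0]]}
{'K': [[624.2434694795618, 0.0, 316.55574419590477], [0.0, 624.2434694795618, 234.65508589652325], [0.0, 0.0, 1.0]], 'camera_from_world': [[0.7343269734516498, -0.678748929993003, 0.00798661972888296, -0.4170669088781523], [0.44257397581573876, 0.48766811990974346, 0.7525344382513974, -0.234676476043158], [-0.5146767645736398, -0.5490716664125457, 0.6585044670698602, -1.038767957634775], [0.0, 0.0, 0.0, 1.0]]}
{'clock': 0.1, 'qpos': array([ 1.00293277e+00,  1.58976865e-01,  1.59807172e+00, -1.94927578e-05,
        1.38622094e+00, -2.10111894e-01]), 'joint_vel': array([ 0.00119466, -0.00305204, -0.00386373, -0.00198701,  0.0006723 ,
        0.00189817]), 'tau': array([-1.38808778e-04, -3.86504495e+01, -3.22958994e+01,  7.02920579e-02,
        3.39569198e-02, -4.81604354e-05]), 'eef_pos': array([0.20109417, 0.53813656, 0.23873982]), 'tool_rot': array([-3.09115644e-04,  1.77921626e-01,  9.84044304e-01, -7.79434347e-04]), 'ft_force': array([-0.18537723, -0.54446411,  0.72720679]), 'ft_torque': array([-0.00185464,  0.00651802,  0.02310431]), 'grasp_force': 0.0, 'grip_width': 1.0019713548828697}
```

View pics/top0.png

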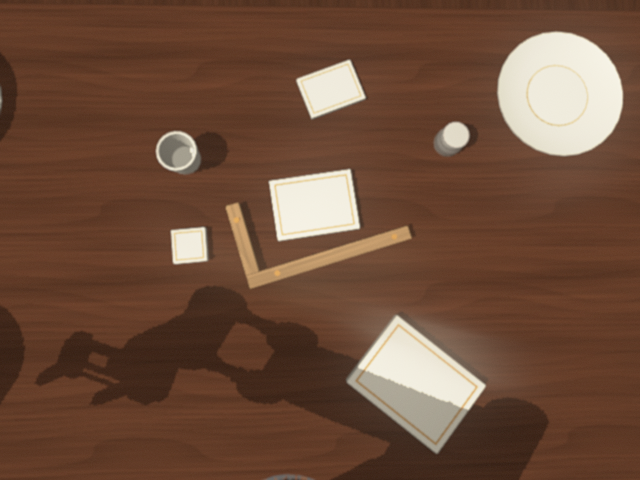

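View pics/side0.png

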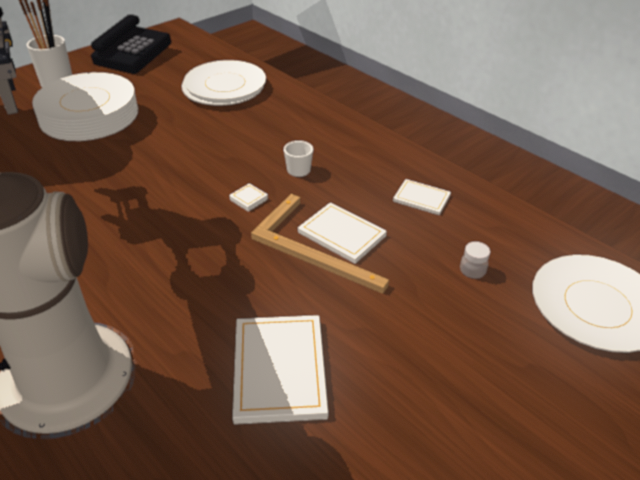

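The top view shows the middle panel with corners at about (269,182), (351,170), (360,229) and (278,240). The stop's inner corner is near (258,272), with the long batten running to (411,235) and the short one to (235,205). The cup is at (178,153), the small tile at (189,246) and the jar at (453,138).

```bash
cat > h.py <<'E'
import numpy as np,cv2
from rig import snapshot
def unproj(s,px,z):
    px=np.atleast_2d(px).astype(float); M=s["camera_from_world"]; K=s["K"]; R=M[:3,:3]; c=-R.T@M[:3,3]
    d=np.c_[(px[:,0]-K[0,2])/K[0,0],-(px[:,1]-K[1,2])/K[1,1],-np.ones(len(px))]@R
    return c+d*((z-c[2])/d[:,2])[:,None]
def project(s,P):
    P=np.atleast_2d(P); M=s["camera_from_world"]; p=P@M[:3,:3].T+M[:3,3]
    return np.c_[s["K"][0,0]*p[:,0]/-p[:,2]+s["K"][0,2],-s["K"][1,1]*p[:,1]/-p[:,2]+s["K"][1,2]]
def blobs(s,wood=False):
    hsv=cv2.cvtColor(np.asarray(s["image"]),cv2.COLOR_RGB2HSV)
    m=cv2.inRange(hsv,(8,70,130),(25,200,255)) if wood else cv2.inRange(hsv,(0,0,120),(180,75,255))
    if not wood: m=cv2.morphologyEx(m,cv2.MORPH_CLOSE,np.ones((5,5)))
    c,_=cv2.findContours(m,cv2.RETR_EXTERNAL,cv2.CHAIN_APPROX_NONE)
    return sorted([x for x in c if cv2.contourArea(x)>150],key=cv2.contourArea)
def rect(s,c,z):
    w=unproj(s,c[:,0],z)[:,:2].astype(np.float32)
    return cv2.minAreaRect(w*1000)
E
python3 - <<'E'
from h import *
for n in("top","side"):
    s=dict(np.load(n+"0.npz"))
    print(n)
    for c in blobs(s): print("w",c[:,0].mean(0).round(),np.round(np.hstack([np.ravel(x) for x in rect(s,c,.014)]),1))
    for c in blobs(s,True):
        print("wood",c[:,0].mean(0).round(),cv2.contourArea(c),np.round(np.hstack([np.ravel(x) for x in rect(s,c,.018)]),1))
        a=cv2.approxPolyDP(c,3,True)[:,0]; print(a.tolist(),(unproj(s,a,.018)[:,:2]*1000).round().tolist())
E
```

```text
top
w [453. 137.] [ 714.7 -312.4   50.1   65.7   44. ]
w [189. 245.] [518.7 171.2  64.   63.2   4.9]
w [176. 151.] [690.3 196.6  73.9  74.2  46.1]
w [330.  89.] [808.2 -85.6  83.5 111.6  20.9]
w [314. 204.] [590.6 -52.5 114.3 152.9   8.1]
w [417. 381.] [ 273.7 -232.7  208.1  158.3   51.2]
w [560.  93.] [ 801.4 -523.4  244.   245.6   46.8]
wood [303. 250.] 3270.0 [557.1 -60.1 155.5 305.9  16.4]
[[225, 207], [250, 288], [411, 238], [404, 226], [259, 271], [238, 203]] [[586.0, 107.0], [441.0, 62.0], [527.0, -228.0], [549.0, -216.0], [471.0, 46.0], [593.0, 84.0]]
wood [417. 384.] 7277.0 [ 269.5 -230.   180.4  126.1   51.1]
[[398, 324], [356, 381], [436, 444], [477, 386]] [[374.0, -200.0], [276.0, -123.0], [166.0, -261.0], [263.0, -338.0]]
side
w [474. 256.] [ 729.7 -292.    97.1   50.3   27.3]
w [248. 196.] [515.3 166.7  72.9  74.7   3.9]
w [298. 157.] [699.7 209.2 149.2  73.7  47.9]
w [422. 196.] [802.2 -90.5  94.8 111.7  20.8]
w [342. 232.] [586.9 -55.6 124.4 160.    8.2]
w [223.  82.] [798.  641.6 266.3 237.2  48.1]
w [ 32. 258.] [ 88.3 324.2 337.7 118.   68.1]
w [594. 301.] [ 794.5 -492.9  247.4  191.    26. ]
w [279. 370.] [ 270.1 -230.2  215.1  148.9   51. ]
w [ 63. 365.] [ 11.9  18.8 272.7 204.1  68.1]
w [291.  48.] [1065.3  486.5 1112.3 2317.6   48.5]
wood [313. 249.] 2453.5 [552.6 -61.9 170.2 309.   16.5]
[[251, 232], [252, 238], [381, 292], [388, 281], [270, 231], [299, 198], [289, 194]] [[442.0, 63.0], [432.0, 47.0], [515.0, -234.0], [546.0, -223.0], [473.0, 40.0], [591.0, 83.0], [584.0, 108.0]]
wood [279. 366.] 6574.5 [ 271.3 -227.8  181.1  126.6   51.1]
[[313, 320], [242, 324], [240, 410], [320, 406]] [[375.0, -199.0], [276.0, -121.0], [167.0, -258.0], [264.0, -337.0]]
```

```bash
python3 -m pendant '[{"delta_pos":[0,0,0],"rotation":[0,0,-0.108]},{"delta_pos":[0,0,0],"rotation":[0,0,-0.108]},{"delta_pos":[0,0,0],"rotation":[0,0,-0.108]},{"delta_pos":[0,0,0],"rotation":[0,0,-0.108]},{"delta_pos":[0,0,0],"rotation":[0,0,-0.108]},{"delta_pos":[0,0,0],"rotation":[0,0,-0.108]}]' 1
python3 -m pendant '[{"delta_pos":[-1.2,-2.8,0],"rotation":[0,0,0]},{"delta_pos":[-1.2,-2.8,0],"rotation":[0,0,0]},{"delta_pos":[-1.2,-2.8,0],"rotation":[0,0,0]},{"delta_pos":[-1.2,-2.8,0],"rotation":[0,0,0]},{"delta_pos":[-1.2,-2.8,0],"rotation":[0,0,0]},{"delta_pos":[-1.2,-2.8,0],"rotation":[0,0,0]},{"delta_pos":[-1.2,-2.8,0],"rotation":[0,0,0]},{"delta_pos":[-1.2,-2.8,0],"rotation":[0,0,0]}]'
cat >> h.py <<'E'
C=np.array([471,45.])/1000; TH=np.radians(16.5)
def stop(p): 
    c,s=np.cos(TH),np.sin(TH); return (np.atleast_2d(p)[:,:2]-C)@np.array([[c,-s],[s,c]])
def tool():
    from rig import telemetry
    from scipy.spatial.transform import Rotation as R
    o=telemetry.observe(); q=o["tool_rot"]; m=R.from_quat(q,scalar_first=True).as_matrix()
    F=o["ft_force"]; c,s=np.cos(TH),np.sin(TH)
    print("t",round(o["clock"],2),"stop mm",(stop(o["eef_pos"])[0]*1000).round(1),"z",round(o["eef_pos"][2]*1000,1),"yaw_y",np.degrees(np.arctan2(m[1,1],m[0,1])).round(2),"tilt",m[:2,2].round(4),"Fstop",np.round([c*F[0]+s*F[1],-s*F[0]+c*F[1],F[2]],1),"q6",o["qpos"][5].round(2))
E
python3 -c "from h import *;tool()"
```

```text
clock: 0.6
eef_pos: [0.2012, 0.5383, 0.239]
tool_rot: [-0.0, -0.147, 0.989, -0.0]
ft_force: [-0.2, 0.3, -0.4]
grip_width: 0.998
grasp_force: 0.0
clock: 1.27
eef_pos: [0.3579, 0.35, 0.2392]
tool_rot: [-0.0, -0.145, 0.989, -0.0]
ft_force: [0.2, 0.1, 0.1]
grip_width: 0.998
grasp_force: 0.0
t 1.27 stop mm [-21.8 324.6] z 239.2 yaw_y 106.63 tilt [-0.0006 -0.0004] Fstop [0.2 0.  0.1] q6 -1.33
```

```bash
python3 -m pendant '[{"delta_pos":[-1.2,-2.8,0],"rotation":[0,0,0]},{"delta_pos":[-1.2,-2.8,0],"rotation":[0,0,0]},{"delta_pos":[-1.2,-2.8,0],"rotation":[0,0,0]},{"delta_pos":[-1.2,-2.8,0],"rotation":[0,0,0]},{"delta_pos":[-1.2,-2.8,0],"rotation":[0,0,0]},{"delta_pos":[-1.2,-2.8,0],"rotation":[0,0,0]},{"delta_pos":[-1.2,-2.8,0],"rotation":[0,0,0]},{"delta_pos":[-1.2,-2.8,0],"rotation":[0,0,0]}]' >/dev/null
python3 -m pendant '[{"delta_pos":[-1.2,-2.8,0],"rotation":[0,0,0]},{"delta_pos":[-1.2,-2.8,0],"rotation":[0,0,0]},{"delta_pos":[-1.2,-2.8,0],"rotation":[0,0,0]},{"delta_pos":[-1.2,-2.8,0],"rotation":[0,0,0]},{"delta_pos":[-1.2,-2.8,0],"rotation":[0,0,0]},{"delta_pos":[-1.2,-2.8,0],"rotation":[0,0,0]},{"delta_pos":[-0.5,-0.4,0],"rotation":[0,0,0]},{"delta_pos":[0,0,0],"rotation":[0,0,0]}]' >/dev/null
python3 -c "from h import *;tool()"
```

```text
t 2.6 stop mm [152.2 -71. ] z 238.7 yaw_y 106.49 tilt [-0.001   0.0003] Fstop [-0.2  0.5 -0.6] q6 -2.02
```

```bash
python3 -m pendant '[{"delta_pos":[-1.3,-2.8,0],"rotation":[0,0,0]},{"delta_pos":[-1.3,-2.8,0],"rotation":[0,0,0]},{"delta_pos":[0,0,3],"rotation":[0,0,0]},{"delta_pos":[0,0,3],"rotation":[0,0,0]},{"delta_pos":[0,0,3],"rotation":[0,0,0]},{"delta_pos":[0,0,3],"rotation":[0,0,0]},{"delta_pos":[0,0,3],"rotation":[0,0,0]},{"delta_pos":[0,0,0],"rotation":[0,0,0]}]' >/dev/null
python3 - <<'E'
from h import *
tool()
for n in("top","side"):
    s=snapshot(n); cv2.imwrite(f"pics/{n}1.png",s["image"][:,:,::-1])
E
```

```text
t 3.27 stop mm [ 173.4 -121.3] z 81.9 yaw_y 106.7 tilt [-0.0135  0.0033] Fstop [-1.5  0.1 -1.7] q6 -2.07
```

View pics/side1.png

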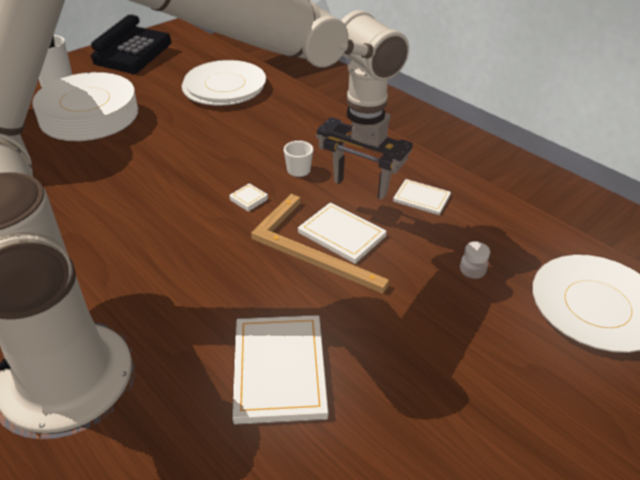

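The gripper, at about (365,170), hangs behind the panel with its fingers lined up along the far long side. The way down is clear.

```bash
python3 -m pendant '[{"delta_pos":[0,-0.5,2],"rotation":[0,0,0]},{"delta_pos":[0,0,1.5],"rotation":[0,0,0]},{"delta_pos":[0,0,1.0],"rotation":[0,0,0]},{"delta_pos":[0,0,0],"rotation":[0,0,0]},{"delta_pos":[0,0,0],"rotation":[0,0,0]}]' >/dev/null
python3 -c "from h import *;tool()"
```

```text
t 3.78 stop mm [ 178.1 -130.1] z 44.7 yaw_y 106.64 tilt [-0.0006  0.0002] Fstop [ 0.5 -0.3 -0.2] q6 -2.08
```

```bash
python3 -m pendant '[{"delta_pos":[0,0,0.8],"rotation":[0,0,0]},{"delta_pos":[0,0,0.6],"rotation":[0,0,0]},{"delta_pos":[0,0,0],"rotation":[0,0,0]},{"delta_pos":[0,0,0],"rotation":[0,0,0]}]' >/dev/null
python3 -c "from h import *;tool()"
python3 -m pendant '[{"delta_pos":[0.5,0,0],"rotation":[0,0,0]},{"delta_pos":[0.5,0,0],"rotation":[0,0,0]},{"delta_pos":[0.4,0,0],"rotation":[0,0,0]},{"delta_pos":[0.4,0,0],"rotation":[0,0,0]},{"delta_pos":[0.4,0,0],"rotation":[0,0,0]},{"delta_pos":[0.4,0,0],"rotation":[0,0,0]},{"delta_pos":[0.4,0,0],"rotation":[0,0,0]},{"delta_pos":[0.4,0,0],"rotation":[0,0,0]}]' >/dev/null
python3 -c "from h import *;tool()"
```

```text
t 4.12 stop mm [ 177.9 -130.3] z 30.1 yaw_y 106.63 tilt [-0.0009  0.0003] Fstop [0.4 0.1 0.4] q6 -2.08
t 4.78 stop mm [ 144.1 -130.6] z 30.9 yaw_y 106.62 tilt [0.0008 0.0002] Fstop [0.8 1.5 1. ] q6 -2.11
```

```bash

python3 -m pendant '[{"delta_pos":[0.3,0,0],"rotation":[0,0,0]},{"delta_pos":[0.3,0,0],"rotation":[0,0,0]},{"delta_pos":[0.3,0,0],"rotation":[0,0,0]},{"delta_pos":[0.3,0,0],"rotation":[0,0,0]},{"delta_pos":[0.3,0,0],"rotation":[0,0,0]}]' >/dev/null
python3 - <<'E'
from h import *
tool()
for n in("top","side"):
    s=snapshot(n); cv2.imwrite(f"pics/{n}2.png",s["image"][:,:,::-1])
a=cv2.imread("pics/top2.png")[150:310,150:430]
cv2.imwrite("pics/c2.png",cv2.resize(a,None,fx=2.8,fy=2.8,interpolation=2))
E
```

```text
t 5.2 stop mm [ 129.2 -131. ] z 30.9 yaw_y 106.65 tilt [ 0.0009 -0.0005] Fstop [2.3 1.4 0.7] q6 -2.12
```

View pics/c2.png

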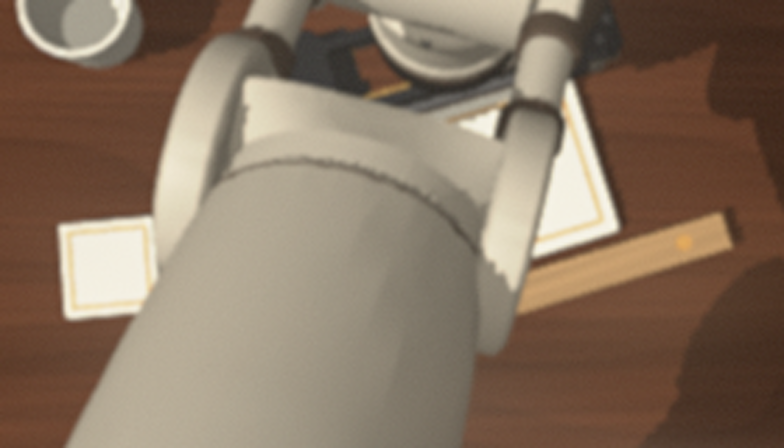

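The panel's visible right end, at crop (600,230), is now parallel to the long batten with a gap of roughly 15 mm. I'll keep pushing until the force rises.

```bash

python3 -m pendant '[{"delta_pos":[0.2,0,0],"rotation":[0,0,0]},{"delta_pos":[0.2,0,0],"rotation":[0,0,0]},{"delta_pos":[0.2,0,0],"rotation":[0,0,0]},{"delta_pos":[0.2,0,0],"rotation":[0,0,0]}]' >/dev/null
python3 -c "from h import *;tool()"
python3 -m pendant '[{"delta_pos":[0.1,0,0],"rotation":[0,0,0]},{"delta_pos":[0.1,0,0],"rotation":[0,0,0]},{"delta_pos":[0.1,0,0],"rotation":[0,0,0]}]' >/dev/null
python3 -c "from h import *;tool()"
```

```text
t 5.63 stop mm [ 121.1 -130.7] z 30.7 yaw_y 106.63 tilt [ 0.0003 -0.0001] Fstop [2.6 0.7 0.8] q6 -2.13
t 5.88 stop mm [ 120.5 -130.9] z 31.3 yaw_y 106.57 tilt [0.0062 0.0009] Fstop [12.   1.2 -1.7] q6 -2.13
```

```bash

python3 -m pendant '[{"delta_pos":[-1,0,0],"rotation":[0,0,0]},{"delta_pos":[-2,0,0],"rotation":[0,0,0]},{"delta_pos":[0,0,-2.5],"rotation":[0,0,0]},{"delta_pos":[0,0,-2.5],"rotation":[0,0,0]},{"delta_pos":[0,0,-2.5],"rotation":[0,0,0]},{"delta_pos":[0,0,-2.5],"rotation":[0,0,0]}]' >/dev/null
python3 -m pendant '[{"delta_pos":[2.4,-2.7,0],"rotation":[0,0,0]},{"delta_pos":[2.4,-2.7,0],"rotation":[0,0,0]},{"delta_pos":[2.4,-2.7,0],"rotation":[0,0,0]},{"delta_pos":[2.4,-2.7,0],"rotation":[0,0,0]},{"delta_pos":[0,0,0],"rotation":[0,0,0.112]},{"delta_pos":[0,0,0],"rotation":[0,0,0.112]},{"delta_pos":[0,0,0],"rotation":[0,0,0.112]},{"delta_pos":[0,0,0],"rotation":[0,0,0.112]}]' 0.4 >/dev/null
python3 -m pendant '[{"delta_pos":[0,0,0],"rotation":[0,0,0.112]},{"delta_pos":[0,0,0],"rotation":[0,0,0.112]},{"delta_pos":[0,0,0],"rotation":[0,0,0.112]},{"delta_pos":[0,0,0],"rotation":[0,0,0.112]},{"delta_pos":[0,0,0],"rotation":[0,0,0.112]},{"delta_pos":[0,0,0],"rotation":[0,0,0.112]},{"delta_pos":[0,0,0],"rotation":[0,0,0.112]},{"delta_pos":[0,0,0],"rotation":[0,0,0.112]}]'
python3 -m pendant '[{"delta_pos":[0,0,0],"rotation":[0,0,0.112]},{"delta_pos":[0,0,0],"rotation":[0,0,0.115]},{"delta_pos":[0,0,0],"rotation":[0,0,0]},{"delta_pos":[0,0,0],"rotation":[0,0,0]}]' >/dev/null
python3 - <<'E'
from h import *
tool()
s=snapshot("side"); cv2.imwrite("pics/s3.png",s["image"][:,:,::-1])
s=snapshot("top"); cv2.imwrite("pics/t3.png",s["image"][:,:,::-1])
for c in blobs(s): print(c[:,0].mean(0).round(),np.round(np.hstack([np.ravel(x) for x in rect(s,c,.014)]),1))
E
```

```text
clock: 7.72
eef_pos: [0.5878, -0.1688, 0.1297]
tool_rot: [-0.002, 0.505, 0.863, -0.0]
ft_force: [-0.7, 0.3, -0.1]
grip_width: 0.397
grasp_force: 0.0
t 8.05 stop mm [  51.6 -238.4] z 130.0 yaw_y 16.8 tilt [-0.0021  0.0006] Fstop [-0.5  0.6 -0.4] q6 -0.77
[189. 245.] [518.7 171.2  63.9  63.3   5.1]
[176. 151.] [690.3 196.6  73.9  74.1  46.1]
[330.  89.] [808.2 -85.7  83.5 111.8  20.9]
[484. 132.] [ 754.7 -412.4  399.   431.    62.8]
[365. 337.] [ 349.2 -155.9  430.9  553.3   79.5]
```

View pics/s3.png

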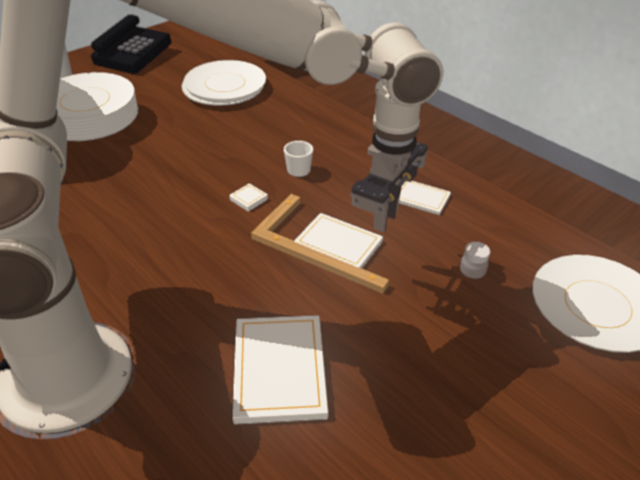

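The panel, at about (340,240), lies flush along the long batten. Its short near edge runs from (382,242) to about (357,266). I'll locate that edge and lower the tool behind it.

```bash
python3 - <<'E'
from h import *
s=dict(np.load("side0.npz"))
print(stop(unproj(s,[[382,241],[357,266],[297,240],[321,215]],.014)).round(3))
E
python3 -m pendant '[{"delta_pos":[0,0.2,2.5],"rotation":[0,0,0]},{"delta_pos":[0,0,2.5],"rotation":[0,0,0]},{"delta_pos":[0,0,2],"rotation":[0,0,0]},{"delta_pos":[0,0,0],"rotation":[0,0,0]},{"delta_pos":[0,0,0],"rotation":[0,0,0]}]' >/dev/null
python3 -c "from h import *;tool()"
```

```text
[[ 0.097 -0.216]
 [ 0.006 -0.207]
 [ 0.01  -0.066]
 [ 0.105 -0.067]]
t 8.57 stop mm [  53.6 -238.1] z 59.6 yaw_y 16.69 tilt [-0.0027  0.0013] Fstop [-0.7  0.2 -0.1] q6 -0.77
```

```bash
python3 -m pendant '[{"delta_pos":[0,0,1.5],"rotation":[0,0,0]},{"delta_pos":[0,0,1.4],"rotation":[0,0,0]},{"delta_pos":[0,0,0],"rotation":[0,0,0]},{"delta_pos":[0,0,0],"rotation":[0,0,0]},{"delta_pos":[0.5,0,0],"rotation":[0,0,0]},{"delta_pos":[0.5,0,0],"rotation":[0,0,0]}]' >/dev/null
python3 -c "from h import *;tool()"
python3 -m pendant '[{"delta_pos":[0.4,0,0],"rotation":[0,0,0]},{"delta_pos":[0.4,0,0],"rotation":[0,0,0]},{"delta_pos":[0.4,0,0],"rotation":[0,0,0]},{"delta_pos":[0.4,0,0],"rotation":[0,0,0]},{"delta_pos":[0.4,0,0],"rotation":[0,0,0]},{"delta_pos":[0.4,0,0],"rotation":[0,0,0]},{"delta_pos":[0.4,0,0],"rotation":[0,0,0]},{"delta_pos":[0.4,0,0],"rotation":[0,0,0]}]' >/dev/null
python3 -c "from h import *;tool()"
```

```text
t 9.07 stop mm [  55.  -229.1] z 32.8 yaw_y 16.6 tilt [ 0.0016 -0.0008] Fstop [0.4 0.5 0. ] q6 -0.75
t 9.73 stop mm [  54.7 -197. ] z 32.2 yaw_y 16.61 tilt [ 0.0012 -0.0008] Fstop [ 0.1 -3.3  2.3] q6 -0.71
```

```bash
python3 -m pendant '[{"delta_pos":[0.4,0,0.1],"rotation":[0,0,0]},{"delta_pos":[0.4,0,0],"rotation":[0,0,0]},{"delta_pos":[0.4,0,0],"rotation":[0,0,0]},{"delta_pos":[0.4,0,0],"rotation":[0,0,0]},{"delta_pos":[0.4,0,0],"rotation":[0,0,0]},{"delta_pos":[0.4,0,0],"rotation":[0,0,0]},{"delta_pos":[0.4,0,0],"rotation":[0,0,0]}]' >/dev/null
python3 -c "from h import *;tool()"
python3 -m pendant '[{"delta_pos":[0.15,0,0],"rotation":[0,0,0]},{"delta_pos":[0.15,0,0],"rotation":[0,0,0]},{"delta_pos":[0.15,0,0],"rotation":[0,0,0]},{"delta_pos":[0.15,0,0],"rotation":[0,0,0]}]' >/dev/null
python3 -c "from h import *;tool()"
```

```text
t 10.32 stop mm [  54.5 -168.5] z 30.7 yaw_y 16.61 tilt [ 0.0006 -0.0002] Fstop [ 1.3 -3.9  1.8] q6 -0.67
t 10.65 stop mm [  54.4 -162.8] z 30.7 yaw_y 16.61 tilt [ 0.0005 -0.0001] Fstop [ 2.3 -4.7  1.2] q6 -0.67
```

```bash
python3 -m pendant '[{"delta_pos":[0.1,0,0],"rotation":[0,0,0]},{"delta_pos":[0.1,0,0],"rotation":[0,0,0]},{"delta_pos":[0.1,0,0],"rotation":[0,0,0]}]' >/dev/null
python3 -c "from h import *;tool()"
python3 -m pendant '[{"delta_pos":[0.1,0,0],"rotation":[0,0,0]},{"delta_pos":[0,0,0],"rotation":[0,0,0]}]' >/dev/null
python3 -c "from h import *;tool()"
```

```text
t 10.9 stop mm [  54.4 -159.9] z 30.7 yaw_y 16.61 tilt [ 0.0005 -0.0001] Fstop [ 2.4 -3.6  0.7] q6 -0.66
t 11.07 stop mm [  54.4 -158.8] z 30.6 yaw_y 16.62 tilt [ 0.0004 -0.0001] Fstop [ 1.7 -4.   1.4] q6 -0.66
```

No rise in force yet, so I'll continue in small steps.

```bash
python3 -m pendant '[{"delta_pos":[0.1,0,0],"rotation":[0,0,0]},{"delta_pos":[0.1,0,0],"rotation":[0,0,0]}]' >/dev/null
python3 -c "from h import *;tool()"
python3 -m pendant '[{"delta_pos":[0.1,0,0],"rotation":[0,0,0]},{"delta_pos":[0.1,0,0],"rotation":[0,0,0]}]' >/dev/null
python3 -c "from h import *;tool()"
```

```text
t 11.23 stop mm [  54.4 -158.5] z 30.8 yaw_y 16.65 tilt [ 0.0019 -0.0033] Fstop [  1.  -12.7  -1.9] q6 -0.66
t 11.4 stop mm [  54.5 -158.3] z 31.1 yaw_y 16.67 tilt [ 0.0032 -0.0065] Fstop [ -0.  -17.6  -1.7] q6 -0.65
```

```bash
python3 -m pendant '[{"delta_pos":[-1,0,0],"rotation":[0,0,0]},{"delta_pos":[-2,0,0],"rotation":[0,0,0]},{"delta_pos":[-1,0,-2],"rotation":[0,0,0]},{"delta_pos":[0,0,-3],"rotation":[0,0,0]},{"delta_pos":[0,0,-3],"rotation":[0,0,0]},{"delta_pos":[-2,0,-3],"rotation":[0,0,0]},{"delta_pos":[-3,0,-2],"rotation":[0,0,0]},{"delta_pos":[-3,0,0],"rotation":[0,0,0]}]' >/dev/null
python3 -m pendant '[{"delta_pos":[-3,0,0],"rotation":[0,0,0]},{"delta_pos":[-3,0,0],"rotation":[0,0,0]},{"delta_pos":[-3,0,0],"rotation":[0,0,0]},{"delta_pos":[-3,0,0],"rotation":[0,0,0]},{"delta_pos":[-3,0,0],"rotation":[0,0,0]},{"delta_pos":[0,0,0],"rotation":[0,0,0]},{"delta_pos":[0,0,0],"rotation":[0,0,0]}]' >/dev/null
python3 - <<'E'
from h import *
tool()
for n in ("side","top"):
    s=snapshot(n); im=s["image"][:,:,::-1].copy(); np.savez(n+"4.npz",**s)
    for c in blobs(s):
        r=rect(s,c,.014)
        if 90<min(r[1])<140 and max(r[1])<175 : print(n,np.round(np.hstack([np.ravel(x) for x in r]),1),stop(np.array(r[0])/1000)*1000)
    a=im[180:310,200:440] if n=="top" else im[180:310,210:430]
    cv2.imwrite(f"pics/{n}4.png",cv2.resize(a,None,fx=3.2,fy=3.2,interpolation=2))
E
```

```text
t 12.65 stop mm [  53.5 -424.2] z 158.1 yaw_y 16.52 tilt [-0.004   0.0044] Fstop [ 0.8  1.3 -0.1] q6 -0.95
side [802.2 -90.5  94.8 111.7  20.8] [[ 279.05273464 -223.93667059]]
side [548.4 -11.  110.5 156.4  16.6] [[ 58.35484109 -75.68705782]]
top [545.2  -9.6 113.1 152.8  16.6] [[ 55.66047046 -73.45674812]]
```

View pics/top4.png

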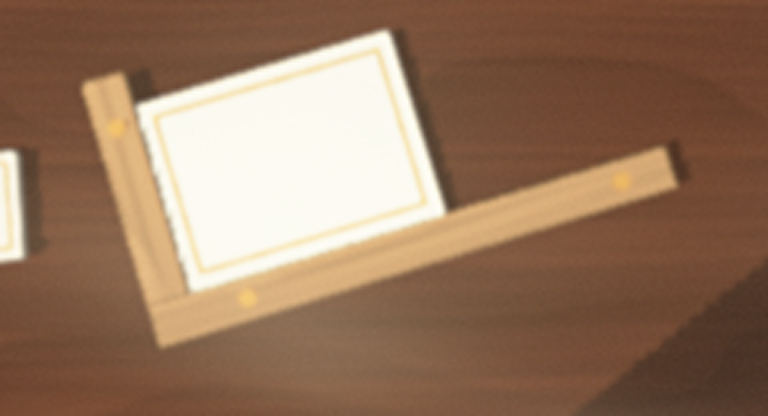

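View pics/side4.png

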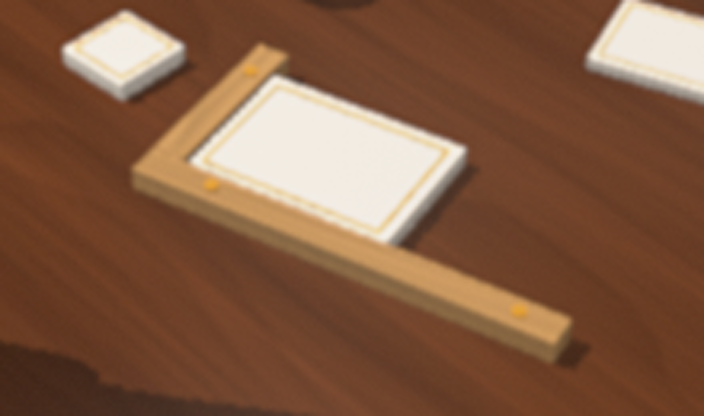

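Both views show the panel flush against both battens. Its angle measures 16.6°, against 16.5° for the stop, and its centre is at about (55.7, -73.5) mm. The hand is clear, so I'm handing the job in.

```bash
python3 -c "
from rig import manip; print(manip.job_done())"
```

```text
the job is handed in; nothing more can be done
None
```

I slid the panel into the corner of the stop, flush against both battens by both camera views and the contact force, and handed the job in at about 13 s with the hand clear; no verdict was returned.

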